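# Hang a clip-on shelf on the slotted uprights of a desk stand

## Robot

A 7-joint arm with a two-finger parallel gripper is mounted at the origin on a cart in front of the work surface, level with it; the furniture and walls round the work are solid. World frame = base frame: x ahead of the robot, y to its left, z up, the work surface at z = 0. Lengths are in m, angles in rad, forces in N, time in s.
With the tool pointing down it reaches from about 0.4 to 0.85 m from the base axis. Payload 10.4 kg.
Tool frame: the origin (TCP) lies at the very end of the fingers, on their centre line; the grasp point (between the pads) lies 19 mm behind it; z points along the fingers, y is the line along which they close (so a half turn about z gives the same grasp; the last joint's range is limited). The gripper opens to 87 mm and grips with 3 to 60 N. Pads are 19 mm wide; open, the fingers measure 117 mm over their backs; the gripper's body (75 mm by 190 mm) begins 51 mm behind the grasp point.
Start: joints at [1.112, 0.332, -0.065, 1.46, 0.022, 1.35, -0.088], TCP at [0.264, -0.567, 0.223] pointing down, gripper open.
Joint ranges: [-2.6, 2.6], [-0.5, 2.12], [-1.47, 1.34], [0.16, 2.42], [-1.27, 4.41], [0.06, 2.06], [-2.6, 2.6]. Speed limits (rad/s): [2.22, 2.22, 2.79, 2.79, 3.14, 3.14, 3.14].

## Interface

Orientations are given as a unit quaternion [x, y, z, w].
In Python, from bench import r gives the robot as it stands.
- The arm moves only by the shell command python3 -m crank 'ROWS' [FORCE]. ROWS is JSON, a list that holds one entry, the list of rows, each a list of 5 numbers: the shift along the tool's x, y, z in mm, then the turn about the tool's z in degrees, then the opening, from -1 (shut) to 1 (fully open). A call has 1 to 20 rows; each row is the pose to reach, as a shift and turn from the pose commanded when the call began, along the tool's axes at that moment; what a row does not reach only later rows make up. A row lasts 1/10 s, in which the tool goes at most 50 mm and 8.59 degrees, less where a joint would pass 70% of its speed; a pose out of reach is approached as far as the arm can. A call with a gripper value outside its range is refused whole. The fingers move at their own pace and stop on an object; FORCE is the grip in N (left out, the last holds). Time passes only in rows, so rows that repeat a pose let the fingers close. It gives the time, the measured TCP pose, the force, the opening and the grip force at its end, in the units of the state.
- r.read_state(): the state, without advancing time (a new reading comes with each control period).
- r.camera(name): name is "scene" or "top" or "wrist"; returns a dict with "image" (384x512x3 uint8, red, green, blue), "vfov" (degrees; the focal length in pixels is half the picture's height over the tangent of half this angle, whatever the lens; pixels are square), "cx", "cy" (the principal point, pixels), "k1" (the pictures are not rectified: a ray, as slopes to the right and down, at radius r is drawn at 1 + k1 r^2 times it, then the intrinsics apply), "eye" and "attitude" of the camera in the world. Camera axes: x right, y down, z forward; pixel columns grow to the right and rows downward; lengths in m; the calibration is good to about 2 mm. A picture is of the moment at which its call begins. There is no depth.
- r.close_job(): hands the job in; it is judged then, once.
The state is a dict: "time": time; "joint_positions": joint angles; "joint_vel": joint speeds; "joint_torque": joint torques, N m; "ee_pos": TCP position; "eef_rot": TCP orientation; "ft_force": force on the tool from outside, world axes, zero at the start; "torque": the same for the moment, N m; "width": finger opening in m; "grip_force": force on a finger pad.
Only numpy, scipy, OpenCV 4.12 (cv2) and the standard library are available. Lean on these libraries where they do the work, as an engineer would, in place of code of your own. Each camera call takes 0.05 s, during which the arm holds its last target. There are 200 camera calls.

## Task

Hang the small green clip-on shelf on the slotted uprights of the desk stand: hook both claws into the top pair of slots until its back lies flush against the uprights, then press it straight down until it bottoms and the brass spring catch snaps out over its sill, and let go. The uprights are clamped several millimetres higher or lower each time, so feel for the slots and for the stop, and never force the shelf against the stand with more than 60 N. Leave the sealing wax, ink bottle, letter opener and eraser where they are.

Things in the scene. Friction and masses are not known exactly. Their poses are not given: they have to be found in the camera images.
- stand: black steel stand fixed to the desk: base 125 x 190 x 12 mm with two sleeves clamping two smooth slotted grey uprights, 27 mm wide, at y = +35 and -35 mm. Origin on the desk, midway between the uprights, in the plane of their front faces; +x points from the front through them: the shelf goes on from the -x side. Over 60 N between shelf and stand bends the claws (failure)
- slots_nominal (a point): fixed point of the stand at (0, 0, 154.75) mm of it, centre height of the TOP slots if the uprights were at mid height. Truly they are clamped up to 8 mm higher or lower, not measured: feel or see it. Top slots 11 mm wide (y), 25.5 high, a second pair 45 mm below; face 4 mm thick, 20 mm hollow behind; uprights end 30.25 mm above the slot centres; they hold firm under 60 N
- catch (a joint): brass spring catch midway between the uprights, fixed to them: tongue 18 mm wide, 9 high, 5 proud of their front, ramp on top, flat underside 44.75 mm below the top slots' centres. 0 = sprung out (empty, or locked over the shelf's sill), grows to 0.0065 m as it is pushed back. Pressing the shelf past it takes 5 to 15 N; 10 to 13.5 mm after first touching it the shelf meets a hard stop
- home_pin (a joint): small red tell-tale pin inside the upright at y = +35 mm (a like black one in the other): 0 = up; the lip of the claw pushes it down over the last 9 mm of the shelf's way home, with under 1 N (about 0.009 m = fully home)
- clip_shelf: loose green steel shelf, 0.13 to 0.23 kg, standing upright. Origin: middle of the lower edge of its flat back; z up, +x out of the back. Tray 115 mm deep (to -x), 110 wide, 5 thick, front lip to z = 15; back 5 mm thick, 75 high (85 in the middle). A window in the back, 30 mm wide, has a sill at z = 25 to 29 mm that locks under the catch. Home: origin 80 mm over the desk plus hidden height
- claws (a point): midway between the shelf's two claws, in the plane of its back, at (0, 0, 59) mm of the shelf. Claws at y = +35 and -35 mm, 6 mm wide, 11.5 long to +x: neck z = 62 to 70, then a lip hanging to z = 48, 5.5 mm gap between lip and back. They enter when this point is level with the true centre of the top slots within 1.75 mm and y within 2.5; the catch is met 2 to 5 mm lower, home is 15.75 lower
- divider (a point): grip of the clip-on shelf: the middle of a vertical divider plate that stands lengthwise (along the shelf's x) on the tray, 10 mm thick (y), 60 mm long, from z = 5 to 65 mm of the shelf. This point is at (-68, 0, 45) mm in the shelf's frame, 20 mm below the divider's top; axes as the shelf's
- ledge (a point): top of the thumb ledge at the upper edge of the shelf's back, the place to press it down: a flat tab 24 mm (x) x 44 mm (y). This point is the middle of its upper surface, at (-12, 0, 85) mm in the shelf's frame; axes as the shelf's. With the shelf fully home it is 165 mm above the desk (plus the hidden height of the uprights)
- sealing_wax: red stick of sealing wax, 12 x 101 x 11 mm, lying on the desk; bystander. Origin under its middle
- ink_bottle: square ink bottle with black cap, 47 x 46 x 56 mm; bystander. Origin under its middle
- letter_opener: letter opener, 20 x 225 x 14 mm, lying on the desk; bystander. Origin under its middle
- eraser: eraser in a blue sleeve, 20 x 48 x 12 mm; bystander. Origin under its middle

How it is judged:
On the way:
1. both claws are through the top slots with the back flush, the shelf not yet pressed down (x of ledge in the frame of stand between -0.016 and -0.008 m and y of ledge in the frame of stand between -0.0045 and 0.0045 m and angle between ledge's own z axis and vertical below 0.07 rad and angle between the x axis of ledge and the x axis of stand, either way round below 0.06 rad and z of ledge in the frame of stand between 0.169 and 0.193 m and value of joint home_pin below 0.0004 m), for 0.1 s.
At the end, for the whole second after the job is handed in: shelf hangs on the top slots, pressed home and locked: ledge point in the stand's frame x -8 to -16 mm, y within 4.5 mm, z 155 to 175 mm, home pin down over 7.5 mm; tilt under 0.07, yaw under 0.06 rad, catch sprung out (below 0.8 mm), shelf at rest (x of ledge in the frame of stand between -0.016 and -0.008 m and y of ledge in the frame of stand between -0.0045 and 0.0045 m and angle between ledge's own z axis and vertical below 0.07 rad and angle between the x axis of ledge and the x axis of stand, either way round below 0.06 rad and z of ledge in the frame of stand between 0.155 and 0.175 m and value of joint home_pin above 0.0075 m and value of joint catch below 0.0008 m and linear speed of clip_shelf below 0.01 m/s); the robot touches nothing.
It fails at once if the shelf is forced against the stand with more than 60 N (contact force between clip_shelf and stand above 60 N).
It fails at once if the sealing wax is moved by more than 20 mm (distance of sealing_wax from where it was at the start of the episode above 0.02 m).
It fails at once if the ink bottle is moved by more than 20 mm (distance of ink_bottle from where it was at the start of the episode above 0.02 m).
It fails at once if the letter opener is moved by more than 20 mm (distance of letter_opener from where it was at the start of the episode above 0.02 m).
It fails at once if the eraser is moved by more than 20 mm (distance of eraser from where it was at the start of the episode above 0.02 m).
It also fails if it takes over 72 s, if anything falls off the work surface, if the arm or the gripper's body presses on something with over 40 N, if the wrist force passes 120 N, or if a joint passes its speed limit or range.

## Working session

There is one attempt and no reset: what is moved stays moved. The work goes in short steps, Python scripts to look and compute and a shell command to move; the robot and the scene stay as the last step left them, time stands still between calls to the robot, and variables do not carry over. Pictures are saved under pics/ and viewed, at most 10 in all, crops included, and the job is handed in when it is done.

```bash
ls; mkdir -p pics
python3 - <<'E'
from bench import r
import cv2,numpy as np
s=r.read_state()
for k in("time","ee_pos","eef_rot","ft_force","width"):print(k,s[k])
for n in("scene","top"):
    c=r.camera(n);cv2.imwrite(f"pics/{n}0.png",c["image"][:,:,::-1])
    print(n,{k:v for k,v in c.items() if k!="image"})
E
```

```text
pics
time 0.0
ee_pos [ 0.26370338 -0.56621182  0.2217742 ]
eef_rot [ 9.76345193e-01  2.16216508e-01 -1.63134601e-04 -6.77541298e-04]
ft_force [-0.11996606 -0.66739573 -0.09223559]
width 0.08690585275687975
scene {'vfov': 49.77417228560017, 'cx': 253.87118896672456, 'cy': 193.9215759255208, 'k1': -0.05778407589397958, 'eye': array([0.03768639, 0.8607204 , 0.77372198]), 'attitude': array([-0.22774143,  0.84780452, -0.45987999,  0.13368519])}
top {'vfov': 52.35038671914185, 'cx': 256.3973348458358, 'cy': 193.56058690273565, 'k1': -0.043455642710201844, 'eye': array([ 0.39755211, -0.02341175,  1.11818714]), 'attitude': array([ 0.70975024, -0.69769382,  0.05889723, -0.0775181 ])}
```

View pics/scene0.png

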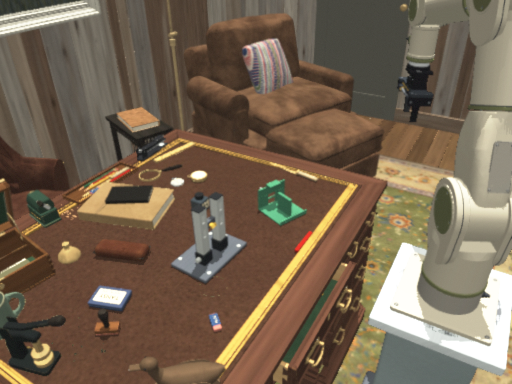

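View pics/top0.png

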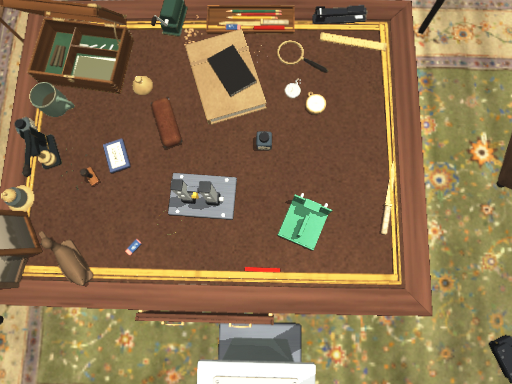

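```bash
cat > h.py <<'E'
import numpy as np,cv2
from scipy.spatial.transform import Rotation as R
def ray(c,u,v):
    f=192/np.tan(np.radians(c["vfov"]/2))
    K=np.array([[f,0,c["cx"]],[0,f,c["cy"]],[0,0,1]])
    p=cv2.undistortPoints(np.array([[[u,v]]],float),K,np.array([c["k1"],0,0,0.]))[0,0]
    return R.from_quat(c["attitude"]).apply([p[0],p[1],1])
def onz(c,u,v,z):
    d=ray(c,u,v);return c["eye"]+d*(z-c["eye"][2])/d[2]
def proj(c,P):
    f=192/np.tan(np.radians(c["vfov"]/2))
    q=R.from_quat(c["attitude"]).inv().apply(np.atleast_2d(P)-c["eye"]);a=q[:,:2]/q[:,2:]
    a=a*(1+c["k1"]*(a**2).sum(1,keepdims=True))
    return a*f+[c["cx"],c["cy"]]
E
python3 - <<'E'
from bench import r
from h import *
c=r.camera("top")
im=c["image"][:,:,::-1]
a=cv2.resize(im[165:225,160:245],None,fx=8,fy=8,interpolation=cv2.INTER_CUBIC)[:,:680]
b=cv2.resize(im[185:260,270:340],None,fx=8,fy=8,interpolation=cv2.INTER_CUBIC)
cv2.imwrite("pics/a.png",a);cv2.imwrite("pics/b.png",b)
for u,v in((170,173),(237,177),(235,219),(168,215)):print(onz(c,u,v,.012))
for u,v in((292,195),(330,206),(280,237),(317,250)):print(onz(c,u,v,.015))
E
```

```text
[0.67163349 0.26323937 0.012     ]
[0.66213756 0.06550757 0.012     ]
[0.53889339 0.06765046 0.012     ]
[0.54716447 0.2612919  0.012     ]
[ 0.61049366 -0.09441567  0.015     ]
[ 0.58014278 -0.20275763  0.015     ]
[ 0.48958974 -0.06098107  0.015     ]
[ 0.45501647 -0.16460242  0.015     ]
```

View pics/a.png

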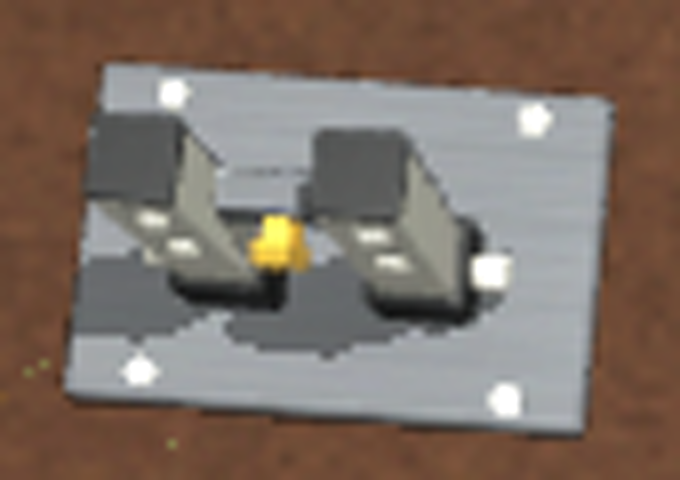

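View pics/b.png

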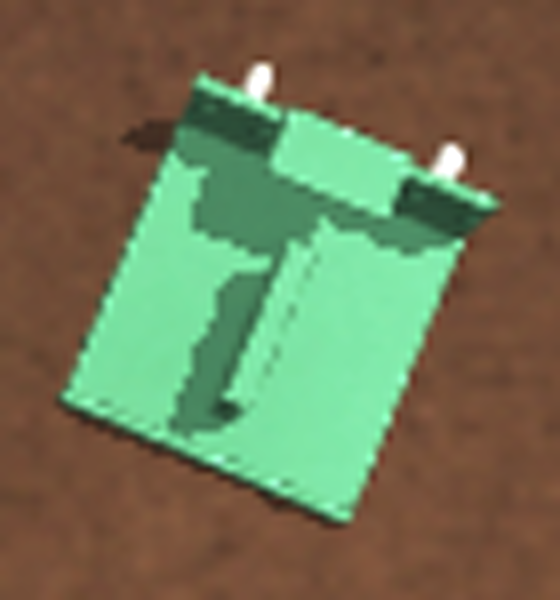

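Run:
```python
from bench import r
from h import *
c=r.camera("scene")
im=c["image"][:,:,::-1]
a=cv2.resize(im[175:285,165:310],None,fx=5.5,fy=5.4,interpolation=cv2.INTER_CUBIC)
print(a.shape)
cv2.imwrite("pics/c.png",a)
```

```text
(594, 798, 3)
```

View pics/c.png

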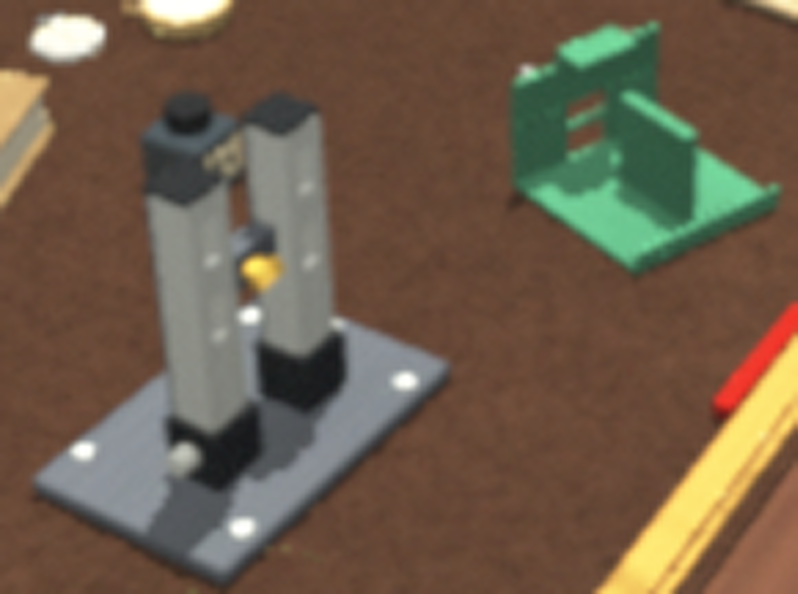

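```bash
cat > fit.py <<'E'
from bench import r
from h import *
from scipy.optimize import least_squares
T,S=r.camera("top"),r.camera("scene")
pa=lambda x,y:((x+.5)/8+159.5,(y+.5)/8+164.5)
pb=lambda x,y:((x+.5)/8+269.5,(y+.5)/8+184.5)
pc=lambda x,y:((x+.5)/5.503+164.5,(y+.5)/5.4+174.5)
# stand: (cam,pix,kind,sx,y) kind b=base corner, u=upright top
st=[(T,pa(105,63),'b',1,95),(T,pa(612,98),'b',1,-95),(T,pa(585,430),'b',-1,-95),(T,pa(65,394),'b',-1,95),
(S,pc(222,572),'b',-1,95),(S,pc(37,480),'b',1,95),(S,pc(447,362),'b',-1,-95),
(S,pc(285,132),'u',0,-21.5),(S,pc(320,112),'u',0,-48.5),(S,pc(248,118),'u',1,-21.5),(S,pc(188,203),'u',0,48.5),(S,pc(238,188),'u',0,21.5),
(T,pa(95,115),'u',1,48.5),(T,pa(180,117),'u',1,21.5),(T,pa(168,207),'u',0,21.5),(T,pa(88,197),'u',0,48.5),
(T,pa(318,130),'u',1,-21.5),(T,pa(405,135),'u',1,-48.5),(T,pa(395,222),'u',0,-48.5),(T,pa(310,210),'u',0,-21.5)]
def tf(p,P):
    c,s=np.cos(p[2]),np.sin(p[2]);P=np.array(P)
    return np.array([p[0]+c*P[0]-s*P[1],p[1]+s*P[0]+c*P[1],P[2]])/1000
def rs(p):
    return np.concatenate([proj(c,tf(p,(p[4]+62.5*sx,y,12) if k=='b' else (p[5]*sx,y,185+p[3])))[0]-px for c,px,k,sx,y in st])
f=least_squares(rs,[610,165,0,0,0,25],loss='soft_l1')
print("stand x y yaw h base d",f.x.round(3),"sd",np.sqrt(np.diag(np.linalg.inv(f.jac.T@f.jac))).round(3));print(rs(f.x).reshape(-1,2).round(1).tolist())
sh=[(T,pb(62,402),(-115,55,0)),(T,pb(350,523),(-115,-55,0)),(T,pb(200,73),(0,55,75)),(T,pb(498,203),(0,-55,75)),
(T,pb(292,110),(0,22,85)),(T,pb(412,160),(0,-22,85)),(T,pb(393,215),(-24,-22,85)),(T,pb(270,160),(-24,22,85)),
(T,pb(240,403),(-98,0,65)),(T,pb(310,228),(-38,0,65)),
(S,pc(512,85),(0,55,75)),(S,pc(657,25),(0,-55,75)),(S,pc(635,270),(-115,55,0)),(S,pc(778,200),(-115,-55,0)),(S,pc(622,93),(-38,5,65)),(S,pc(695,135),(-98,5,65))]
def rh(p):return np.concatenate([proj(c,tf(p,P))[0]-px for c,px,P in sh])
g=least_squares(rh,[590,-150,-.25],loss='soft_l1')
print("shelf",g.x.round(3));print(rh(g.x).reshape(-1,2).round(1).tolist())
print("divider",tf(g.x,(-68,0,45)),"dz top 65")
s=r.read_state();Rt=R.from_quat(s["eef_rot"]);print(s["time"],Rt.as_matrix().round(3).tolist())
E
python3 fit.py
```

```text
stand x y yaw h base d [ 5.85280e+02  1.67507e+02 -5.60000e-02 -2.23100e+00  2.19630e+01
  2.63890e+01] sd [1.19  0.733 0.011 1.755 1.881 1.677]
[[-0.7, -0.5], [0.1, -0.6], [-0.2, 0.4], [-0.8, 0.2], [0.7, -0.0], [-1.2, -0.9], [1.6, -0.6], [0.4, 0.6], [0.4, -0.5], [-0.8, 0.2], [0.5, 0.6], [-1.6, -1.8], [-0.0, -0.0], [0.1, 0.4], [0.4, -0.4], [-0.4, 0.1], [0.1, -0.0], [0.0, 0.1], [0.2, -0.3], [-0.1, 0.4]]
shelf [ 5.82957e+02 -1.48348e+02 -3.88000e-01]
[[0.1, -0.1], [-0.1, 0.0], [-0.0, -0.4], [0.6, -1.0], [0.1, -1.0], [0.4, -0.9], [-0.5, 0.4], [-0.5, 0.9], [-0.2, -0.2], [-0.6, 1.4], [0.3, -1.2], [0.2, -1.1], [0.9, 0.6], [1.0, 0.7], [0.0, -0.3], [-0.8, 0.1]]
divider [ 0.51999935 -0.12265027  0.045     ] dz top 65
0.3 [[0.907, 0.422, -0.0], [0.422, -0.907, 0.0], [-0.0, -0.0, -1.0]]
```

```bash
python3 -m crank '[[[420,-294,0,47.2,1],[420,-294,0,47.2,1],[420,-294,0,47.2,1],[420,-294,0,47.2,1],[420,-294,0,47.2,1],[420,-294,0,47.2,1],[420,-294,0,47.2,1],[420,-294,0,47.2,1],[420,-294,0,47.2,1],[420,-294,0,47.2,1],[420,-294,0,47.2,1],[420,-294,0,47.2,1],[420,-294,0,47.2,1],[420,-294,0,47.2,1],[420,-294,0,47.2,1]]]' 40
python3 - <<'E'
from bench import r
from h import *
c=r.camera("wrist");cv2.imwrite("pics/w1.png",c["image"][:,:,::-1])
print({k:v for k,v in c.items() if k!="image"})
print(R.from_quat(r.read_state()["eef_rot"]).as_euler("zyx"))
E
```

```text
time: 1.8
ee_pos: [0.52, -0.1242, 0.2226]
eef_rot: [0.981, -0.194, -0.0, 0.0]
ft_force: [0.7, 0.3, -0.2]
width: 0.0869
grip_force: 0.0
{'vfov': 60.945070925916845, 'cx': 255.84576175297954, 'cy': 187.8229836985208, 'k1': -0.006612175131580931, 'eye': array([ 0.58408202, -0.14986177,  0.38374583]), 'attitude': array([-0.55160632,  0.82422383,  0.10609332, -0.07162225])}
[ 3.90109922e-01 -4.23059793e-05  3.14120746e+00]
```

View pics/w1.png

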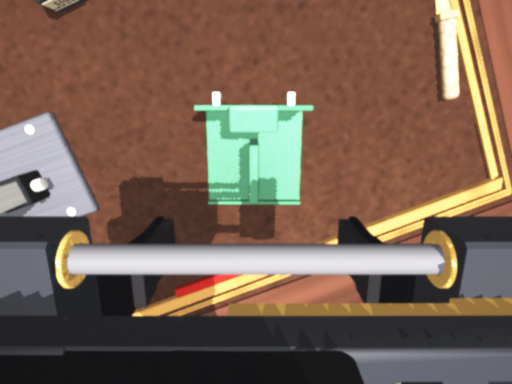

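Run:
```python
from bench import r
from h import *
c=r.camera("wrist")
a=onz(c,194.5,107,.075);b=onz(c,313,107,.075);print(a,b,np.linalg.norm(a-b),(a+b)/2,"yaw",np.arctan2(b[1]-a[1],b[0]-a[0])+np.pi/2)
l=onz(c,230.5,131,.085);m=onz(c,277.5,131,.085);print("ledge front",(l+m)/2,np.linalg.norm(l-m))
print("div",onz(c,254,140,.065),onz(c,254,199,.065))
print("lip",onz(c,207.5,204,.015),onz(c,300.5,204,.015))
```

```text
[ 0.60160927 -0.09617071  0.075     ] [ 0.56011212 -0.19687432  0.075     ] 0.10891845148194329 [ 0.58086069 -0.14652251  0.075     ] yaw -0.3908698488351805
ledge front [ 0.56136641 -0.13874896  0.085     ] 0.04255693501996027
div [ 0.55183898 -0.1347074   0.065     ] [ 0.49651511 -0.11181939  0.065     ]
lip [ 0.49804695 -0.05263173  0.015     ] [ 0.45606943 -0.15442854  0.015     ]
```

```bash
python3 -m crank '[[[-2,-1.5,50,0,1],[-2,-1.5,100,0,1],[-2,-1.5,150,0,1],[-2,-1.5,180,0,1],[-2,-1.5,197,0,1],[-2,-1.5,197,0,1],[-2,-1.5,197,0,1],[-2,-1.5,197,0,-1],[-2,-1.5,197,0,-1],[-2,-1.5,197,0,-1],[-2,-1.5,197,0,-1],[-2,-1.5,197,0,-1],[-2,-1.5,197,0,-1],[-2,-1.5,197,0,-1],[-2,-1.5,197,0,-1],[-2,-1.5,197,0,-1]]]' 50
```

```text
time: 3.5
ee_pos: [0.5192, -0.1206, 0.0255]
eef_rot: [0.981, -0.193, -0.0, 0.0]
ft_force: [0.2, 0.5, -0.1]
width: 0.0232
grip_force: 0.0
```

```bash
python3 -m crank '[[[0,0,0,0,-1],[0,0,0,0,-1],[0,0,0,0,-1],[0,0,0,0,-1],[0,0,-5,0,-1],[0,0,-30,0,-1],[0,0,-60,0,-1],[0,0,-100,0,-1],[0,0,-130,0,-1],[0,0,-130,0,-1],[0,0,-130,0,-1]]]' 50;  python3 - <<'E'
from bench import r
from h import *
c=r.camera("wrist");cv2.imwrite("pics/w2.png",c["image"][:,:,::-1])
print({k:v for k,v in c.items() if k!="image"})
for n in("scene","top"):
    cv2.imwrite(f"pics/{n}2.png",r.camera(n)["image"][:,:,::-1])
s=r.read_state();print(s["ft_force"],s["torque"])
E
```

```text
time: 4.6
ee_pos: [0.5193, -0.1207, 0.1559]
eef_rot: [0.981, -0.193, 0.0, 0.0]
ft_force: [-1.5, 0.0, -2.4]
width: 0.0096
grip_force: 50.0
{'vfov': 60.945070925916845, 'cx': 255.84576175297954, 'cy': 187.8229836985208, 'k1': -0.006612175131580931, 'eye': array([ 0.58326172, -0.14611299,  0.3170695 ]), 'attitude': array([-0.55262393,  0.8236025 ,  0.10579336, -0.07136865])}
[-0.66401429 -0.32038188 -3.02797042] [ 0.07447882  0.06096233 -0.02767369]
```

View pics/w2.png

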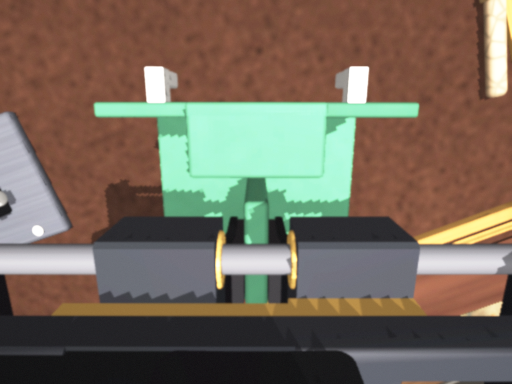

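```bash
python3 -m crank '[[[-50,-35,0,-5,-1],[-90,-75,0,-10,-1],[-110,-115,0,-15,-1],[-130,-155,0,-19.1,-1],[-150,-190,0,-19.1,-1],[-170,-220,10,-19.1,-1],[-181,-243,20,-19.1,-1],[-181,-243,30,-19.1,-1],[-162,-251,30,-19.1,-1],[-143,-259,30,-19.1,-1],[-143,-259,30,-19.1,-1],[-143,-259,30,-19.1,-1],[-143,-259,30,-19.1,-1]]]';  python3 - <<'E'
from bench import r
from h import *
c=r.camera("wrist");cv2.imwrite("pics/w3.png",cv2.resize(c["image"][:,:,::-1],(800,600),interpolation=cv2.INTER_CUBIC))
print(c["eye"],c["attitude"])
for n in("scene","top"):
    cv2.imwrite(f"pics/{n}3.png",r.camera(n)["image"][:,:,::-1])
s=r.read_state();print(s["ee_pos"],R.from_quat(s["eef_rot"]).as_euler("zyx"),s["ft_force"],s["torque"])
E
```

```text
time: 6.05
ee_pos: [0.484, 0.1728, 0.1249]
eef_rot: [1.0, -0.027, -0.001, 0.0]
ft_force: [0.4, -0.6, -1.8]
width: 0.0095
grip_force: 50.0
[0.55334041 0.16964858 0.28602339] [-0.68151173  0.72039534  0.09331092 -0.08868703]
[0.48435926 0.17305607 0.12550872] [ 5.44161831e-02 -2.66164949e-05  3.14111592e+00] [ 0.74864543  0.17303891 -1.89587115] [-0.01403013  0.06359254 -0.00952571]
```

View pics/w3.png

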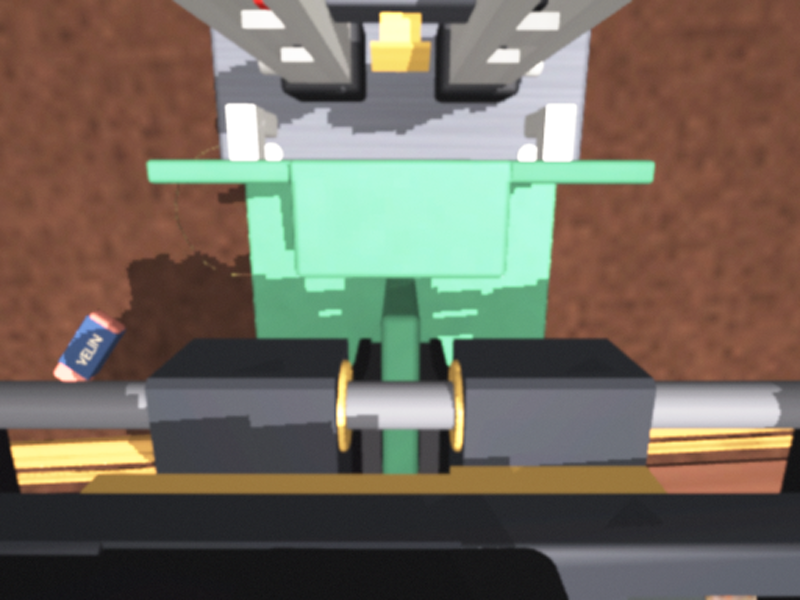

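```bash
cat > fit2.py <<'E'
from bench import r
from h import *
from scipy.optimize import least_squares
W=r.camera("wrist");T=r.camera("top");S=r.camera("scene")
t0=cv2.imread("pics/top0.png")[:,:,::-1];s0=cv2.imread("pics/scene0.png")[:,:,::-1]
def cen(im,u,v,w):
    u0,v0=int(u-w),max(0,int(v-w));g=im[v0:v0+2*w+1,u0:u0+2*w+1].astype(float).min(2)
    b=np.median(g);m=np.clip(g-(b+g.max())/2,0,None);y,x=np.mgrid[:g.shape[0],:g.shape[1]]
    return np.array([(m*x).sum()/m.sum()+u0,(m*y).sum()/m.sum()+v0])
k=384/600
obs=[]
for (u,v),y,z in(((262,20),35,142),((297,55),35,97),((541,20),-35,142),((505,55),-35,97)):
    obs.append((0,W,cen(W["image"],u*k,v*k,9),(2,y,z)))
for (u,v),y,z in(((152,218),35,142),((182,245),35,97),((373,237),-35,142),((392,262),-35,97)):
    obs.append((1,T,cen(t0,u/8+159.5,v/8+164.5,2),(2,y,z)))
for (u,v),y,z in(((212,260),35,142),((218,333),35,97),((307,188),-35,142),((310,260),-35,97)):
    obs.append((2,S,cen(s0,u/5.5+164.5,v/5.4+174.5,3),(2,y,z)))
def tf(p,P):
    c,s=np.cos(p[2]),np.sin(p[2])
    return np.array([p[0]+c*P[0]-s*P[1],p[1]+s*P[0]+c*P[1],P[2]+p[3]])/1000
for sel in([0],[1],[2],[0,1,2]):
    o=[q for q in obs if q[0] in sel]
    rs=lambda p:np.concatenate([proj(c,tf(p,P))[0]-px for _,c,px,P in o])
    f=least_squares(rs,[585,167,-.056,0])
    print(sel,f.x.round(3),np.sqrt(np.diag(np.linalg.inv(f.jac.T@f.jac))).round(2),rs(f.x).round(1).tolist())
# shelf from wrist: back top edge corners z75 x0, ledge front corners, claw ends
s=r.read_state();print(s["ee_pos"])
q=[((148,160),(0,55,75)),((655,160),(0,-55,75)),((293,277),(-24,22,85)),((508,277),(-24,-22,85)),((228,104),(11.5,38,70)),((576,104),(11.5,-38,70))]
rs=lambda p:np.concatenate([proj(W,tf(p,P))[0]-(np.array(u)+.5)*k+.5 for u,P in q])
g=least_squares(rs,[553,169,-.056,100]);print("shelf",g.x.round(3),rs(g.x).round(1).tolist())
E
python3 fit2.py
```

```text
[0] [ 5.85010e+02  1.67781e+02 -6.10000e-02  3.62000e+00] [0.3  0.22 0.01 0.97] [-0.2, -0.1, 0.5, 0.1, 0.3, -0.1, -0.5, 0.1]
[1] [ 5.84990e+02  1.68133e+02 -6.00000e-02  3.59500e+00] [ 7.14  7.21  0.04 36.85] [-0.1, -0.1, 0.2, 0.1, -0.2, -0.1, 0.1, 0.1]
[2] [ 5.81943e+02  1.73124e+02 -5.90000e-02  6.31200e+00] [23.39 29.3   0.05 27.72] [-0.0, -0.1, 0.0, -0.0, -0.2, -0.0, 0.2, 0.1]
[0, 1, 2] [ 5.85120e+02  1.67815e+02 -6.10000e-02  3.15900e+00] [0.28 0.22 0.01 0.85] [-0.0, -0.1, 0.5, 0.1, -0.1, -0.1, -0.8, 0.0, 0.1, -0.1, 0.3, 0.1, -0.0, -0.1, 0.3, 0.1, 0.3, -0.5, 0.3, -0.6, -0.0, -0.4, 0.4, -0.3]
[0.48467763 0.17315405 0.12566131]
shelf [ 5.53779e+02  1.69536e+02 -5.60000e-02  9.80570e+01] [-1.0, -0.9, 0.7, -0.6, 1.8, 0.3, -0.7, 0.4, 0.2, 0.3, -1.0, 0.5]
```

```bash
python3 -m crank '[[[0,-0.5,0,0.3,-1],[8,-0.5,0,0.3,-1],[16,-0.5,0,0.3,-1],[18,-0.5,0,0.3,-1],[20,-0.5,0,0.3,-1],[21,-0.5,0,0.3,-1],[22,-0.5,0,0.3,-1],[22,-0.5,0,0.3,-1]]]'
```

```text
time: 7.15
ee_pos: [0.5057, 0.1726, 0.1252]
eef_rot: [1.0, -0.03, -0.001, 0.0]
ft_force: [-6.2, 0.0, 0.0]
width: 0.0097
grip_force: 50.0
```

```bash
for i in 1; do python3 -m crank '[[[0,0,-1,0,-1],[0,0,-1,0,-1]]]'; python3 -m crank '[[[0,0,-1,0,-1],[0,0,-1,0,-1]]]'; done | grep -E "pos|ft"
```

```text
ee_pos: [0.5054, 0.1726, 0.1259]
ft_force: [-5.6, -0.3, -2.9]
ee_pos: [0.5052, 0.1726, 0.1268]
ft_force: [-6.1, 0.1, -3.1]
```

```bash
for i in 1; do python3 -m crank '[[[0,0,-1,0,-1],[0,0,-1,0,-1]]]'; python3 -m crank '[[[0,0,-1,0,-1],[0,0,-1,0,-1]]]';  python3 -m crank '[[[0,0,-1,0,-1],[0,0,-1,0,-1]]]'; done | grep -E "pos|ft"
```

```text
ee_pos: [0.5052, 0.1726, 0.1278]
ft_force: [-6.2, 1.2, -3.2]
ee_pos: [0.5052, 0.1726, 0.1287]
ft_force: [-4.9, 0.8, -3.7]
ee_pos: [0.5051, 0.1726, 0.1297]
ft_force: [-6.2, -0.2, -4.0]
```

```bash
(python3 -m crank '[[[-1,0,0,0,-1],[-1,0,3,0,-1],[-1,0,5,0,-1],[0,0,5,0,-1],[0,0,5,0,-1]]]'; python3 -m crank '[[[0,0,1,0,-1],[0,0,1,0,-1]]]';  python3 -m crank '[[[0,0,1,0,-1],[0,0,1,0,-1]]]';python3 -m crank '[[[0,0,1,0,-1],[0,0,1,0,-1]]]';python3 -m crank '[[[0,0,1,0,-1],[0,0,1,0,-1]]]') | grep -E "pos|ft"
```

```text
ee_pos: [0.5058, 0.1727, 0.1251]
ft_force: [-6.2, 0.2, -1.6]
ee_pos: [0.5073, 0.1724, 0.1245]
ft_force: [-0.5, 1.4, -3.8]
ee_pos: [0.5072, 0.1724, 0.1236]
ft_force: [0.2, 0.3, -2.7]
ee_pos: [0.5069, 0.1725, 0.1225]
ft_force: [-0.4, 0.6, -1.8]
ee_pos: [0.5068, 0.1725, 0.1214]
ft_force: [-0.2, 0.4, -1.7]
```

```bash
(python3 -m crank '[[[0,0,-1.5,0,-1],[0,0,-1.5,0,-1],[2,0,-1.5,0,-1],[4,0,-1.5,0,-1],[4,0,-1.5,0,-1]]]'; python3 -m crank '[[[1.5,0,0,0,-1],[3,0,0,0,-1],[3,0,0,0,-1]]]';  python3 -m crank '[[[1,0,0,0,-1],[1,0,0,0,-1]]]') | grep -E "time|pos|ft"
```

```text
time: 9.95
ee_pos: [0.5111, 0.1721, 0.123]
ft_force: [0.1, 1.3, -1.5]
time: 10.25
ee_pos: [0.514, 0.172, 0.123]
ft_force: [0.2, -0.1, -1.4]
time: 10.45
ee_pos: [0.5149, 0.172, 0.123]
ft_force: [0.4, 0.6, -0.8]
```

```bash
(python3 -m crank '[[[1,0,0,0,-1],[1,0,0,0,-1]]]'; python3 -m crank '[[[1,0,0,0,-1],[1,0,0,0,-1]]]';  python3 -m crank '[[[1,0,0,0,-1],[1,0,0,0,-1],[1,0,0,0,-1]]]') | grep -E "time|pos|ft"
```

```text
time: 10.65
ee_pos: [0.5159, 0.172, 0.123]
ft_force: [0.3, 0.8, -2.3]
time: 10.85
ee_pos: [0.5167, 0.1719, 0.123]
ft_force: [-1.0, 0.7, -2.7]
time: 11.15
ee_pos: [0.5167, 0.172, 0.1227]
ft_force: [-6.4, 0.1, 0.9]
```

```bash
(python3 -m crank '[[[-0.5,0,1,0,-1],[-0.5,0,2,0,-1],[-0.5,0,2,0,-1]]]'; python3 -m crank '[[[0,0,1,0,-1],[0,0,2,0,-1],[0,0,2,0,-1]]]';  python3 -m crank '[[[0,0,1,0,-1],[0,0,2,0,-1],[0,0,2,0,-1]]]') | grep -E "time|pos|ft|width"; python3 -c "
from bench import r;s=r.read_state();print(s['torque'])"
```

```text
time: 11.45
ee_pos: [0.5167, 0.1721, 0.1207]
ft_force: [-4.7, 0.3, -1.2]
width: 0.0096
time: 11.75
ee_pos: [0.5167, 0.1722, 0.1192]
ft_force: [-6.9, -0.5, 2.2]
width: 0.0094
time: 12.05
ee_pos: [0.5167, 0.1724, 0.1173]
ft_force: [-7.8, 0.7, 4.2]
width: 0.0096
[0.06558052 1.54586287 0.00269875]
```

```bash
(python3 -m crank '[[[0,0,1,0,-1],[0,0,2,0,-1],[0,0,2,0,-1]]]'; python3 -m crank '[[[0,0,1,0,-1],[0,0,2,0,-1],[0,0,2,0,-1]]]') | grep -E "time|pos|ft|width|rot"; python3 -c "
from bench import r;s=r.read_state();print(s['torque'])"
```

```text
time: 12.35
ee_pos: [0.5167, 0.1725, 0.1154]
eef_rot: [1.0, -0.03, -0.0, -0.0]
ft_force: [-8.3, 0.9, 5.2]
width: 0.0097
time: 12.65
ee_pos: [0.5167, 0.1726, 0.1136]
eef_rot: [1.0, -0.03, -0.0, -0.0]
ft_force: [-9.9, 0.6, 7.0]
width: 0.0098
[ 9.22609487e-02  1.63374830e+00 -4.80403001e-04]
```

```bash
(python3 -m crank '[[[0,0,1,0,-1],[0,0,2,0,-1],[0,0,2,0,-1]]]'; python3 -m crank '[[[0,0,1,0,-1],[0,0,2,0,-1],[0,0,2,0,-1]]]'; python3 -m crank '[[[0,0,1,0,-1],[0,0,1,0,-1]]]') | grep -E "time|pos|ft|width"
python3 - <<'E'
from bench import r
from h import *
s=r.read_state();print(s['torque'])
c=r.camera("wrist");cv2.imwrite("pics/w4.png",cv2.resize(c["image"][:,:,::-1],(800,600),interpolation=cv2.INTER_CUBIC))
E
```

```text
time: 12.95
ee_pos: [0.5166, 0.1724, 0.1109]
ft_force: [-5.3, 1.2, 0.8]
width: 0.0095
time: 13.25
ee_pos: [0.5167, 0.1721, 0.1085]
ft_force: [-4.4, 1.9, -4.7]
width: 0.0096
time: 13.45
ee_pos: [0.5167, 0.1721, 0.1078]
ft_force: [-6.6, 1.8, -1.7]
width: 0.0099
[0.33305376 1.26097915 0.02869659]
```

```bash
(python3 -m crank '[[[0,0,1,0,-1],[0,0,1,0,-1],[0,0,1,0,-1]]]'; python3 -m crank '[[[0,0,1,0,-1],[0,0,1,0,-1],[0,0,1,0,-1]]]') | grep -E "time|pos|ft|width"
python3 - <<'E'
from bench import r
s=r.read_state();print(s['torque'])
E
```

```text
time: 13.8
ee_pos: [0.5167, 0.1721, 0.107]
ft_force: [-6.9, 0.7, 0.5]
width: 0.0093
time: 14.1
ee_pos: [0.5167, 0.1722, 0.1067]
ft_force: [-10.4, -0.8, 7.7]
width: 0.0094
[ 0.01454843  2.06496536 -0.0023292 ]
```

```bash
python3 -m crank '[[[0,0,0,0,0],[0,0,0,0,0],[0,0,0,0,0],[0,0,0,0,0],[0,0,0,0,0],[0,0,0,0,0],[0,0,0,0,0],[-10,0,-30,0,0],[-20,0,-60,0,0],[-20,0,-95,0,0],[-20,0,-95,0,0],[-20,0,-95,0,0]]]';python3 - <<'E'
from bench import r
from h import *
c=r.camera("wrist");w=cv2.resize(c["image"][:,:,::-1],(512,384));s=r.camera("scene")["image"][:,:,::-1]
a=cv2.resize(s[165:265,165:245],(400,500),interpolation=cv2.INTER_CUBIC)
b=cv2.resize(w[0:250,140:372],(400,431),interpolation=cv2.INTER_CUBIC);b=cv2.copyMakeBorder(b,0,69,0,0,cv2.BORDER_CONSTANT)
cv2.imwrite("pics/v.png",np.hstack([a,b]))
E
```

```text
time: 15.3
ee_pos: [0.4977, 0.1731, 0.2016]
eef_rot: [1.0, -0.03, 0.001, -0.0]
ft_force: [0.2, -0.6, -1.0]
width: 0.0436
grip_force: 0.0
```

View pics/v.png

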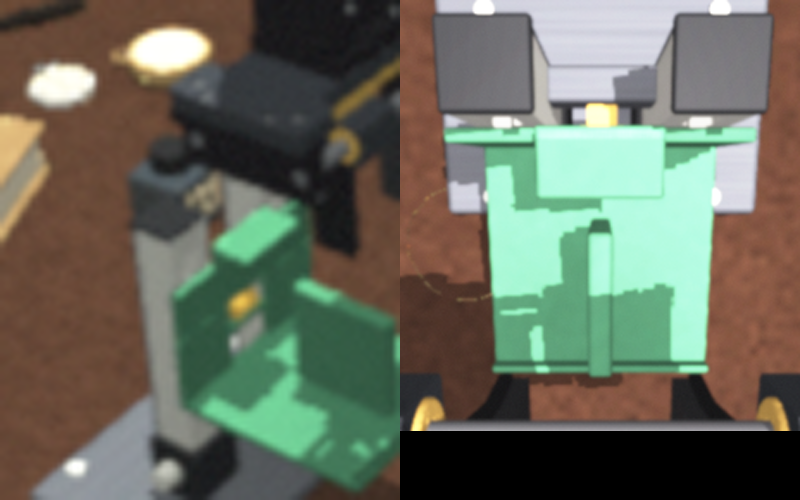

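```bash
(python3 -m crank '[[[0,0,-5,0,-1],[0,0,-5,0,-1],[0,0,-5,0,-1],[0,0,-5,0,-1],[0,0,-5,0,-1],[0,0,-5,0,-1],[0,0,-5,0,-1],[25,0,-5,0,-1],[50,0,-5,0,-1],[71,0,-5,0,-1],[71,0,-5,0,-1],[71,0,10,0,-1],[71,0,25,0,-1],[71,0,30,0,-1],[71,0,30,0,-1],[71,0,30,0,-1]]]'; python3 -m crank '[[[0,0,1,0,-1],[0,0,2,0,-1],[0,0,2,0,-1]]]') | grep -E "time|pos|ft|width"
```

```text
time: 17.0
ee_pos: [0.568, 0.1689, 0.1712]
ft_force: [-0.1, 0.7, 1.4]
width: 0.0002
time: 17.3
ee_pos: [0.5682, 0.1688, 0.1692]
ft_force: [-0.1, 0.1, 0.7]
width: 0.0003
```

```bash
(python3 -m crank '[[[0,0,1,0,-1],[0,0,1,0,-1]]]'; python3 -m crank '[[[0,0,1,0,-1],[0,0,1,0,-1]]]'; python3 -m crank '[[[0,0,1,0,-1],[0,0,1,0,-1]]]') | grep -E "time|pos|ft"
```

```text
time: 17.5
ee_pos: [0.5682, 0.1688, 0.168]
ft_force: [-0.3, 0.5, -0.1]
time: 17.7
ee_pos: [0.5682, 0.1688, 0.1669]
ft_force: [-0.5, 0.4, 0.8]
time: 17.9
ee_pos: [0.5683, 0.1689, 0.1665]
ft_force: [-0.9, -0.9, 3.2]
```

```bash
(python3 -m crank '[[[0,0,1,0,-1],[0,0,1,0,-1]]]'; python3 -m crank '[[[0,0,1,0,-1],[0,0,1,0,-1]]]'; python3 -m crank '[[[0,0,1,0,-1],[0,0,1,0,-1]]]') | grep -E "time|pos|ft"
```

```text
time: 18.1
ee_pos: [0.5684, 0.1689, 0.1663]
ft_force: [-5.5, -2.1, 11.3]
time: 18.3
ee_pos: [0.5684, 0.169, 0.1661]
ft_force: [-8.2, -2.7, 18.6]
time: 18.5
ee_pos: [0.5685, 0.169, 0.166]
ft_force: [-10.4, -4.4, 24.5]
```

```bash
python3 -m crank '[[[0,0,-10,0,-1],[0,0,-40,0,-1],[-50,0,-70,0,-1],[-100,0,-90,0,-1],[-130,0,-100,0,-1],[-130,0,-100,0,-1],[-130,0,-100,0,-1],[-130,0,-100,0,-1],[-130,0,-100,0,-1],[-130,0,-100,0,-1]]]'
python3 - <<'E'
from bench import r
from h import *
s=r.camera("scene")["image"][:,:,::-1]
a=cv2.resize(s[175:265,170:260],(600,600),interpolation=cv2.INTER_CUBIC)
cv2.imwrite("pics/z.png",a)
E
```

```text
time: 19.5
ee_pos: [0.4388, 0.1764, 0.2623]
eef_rot: [1.0, -0.03, -0.001, -0.0]
ft_force: [-0.5, -0.3, 0.1]
width: 0.0002
grip_force: 0.0
```

View pics/z.png

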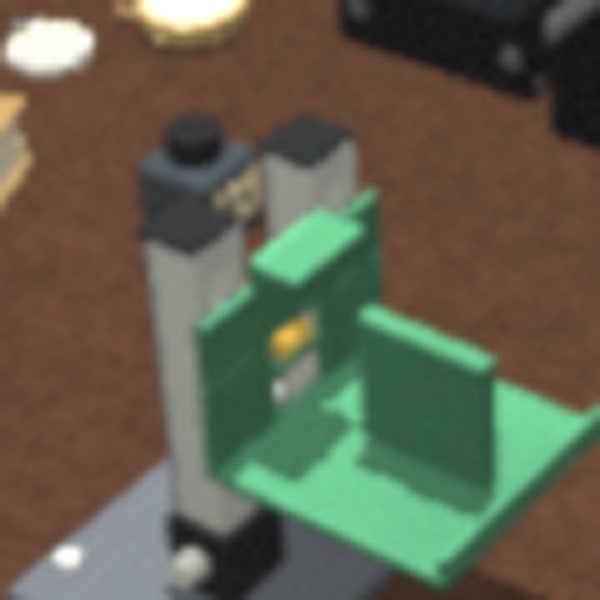

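The shelf hangs flush and level. The brass tongue at (292,338) shows in the window above the sill, and the gripper is well clear.

```bash
python3 -c "
from bench import r
print(r.close_job())"
```

```text
the job is handed in; nothing more can be done
None
```

The shelf is hung on the top slots and pressed to its hard stop, the catch shows out over its sill in the last picture, and I have handed the job in; no verdict came back.

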